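# Square a dollhouse chest in the jig and hold it up in spring tongs

## Task

On the flat jig, push the little wooden chest of drawers squarely up against both stops so that its back touches the far stop and its side touches the side stop; then take the steel spring tongs from their rest, close their tips on the chest's left and right sides where it stands, and lift it. Finish while still holding it up for spraying: gripped only by the tongs, upright and straight between the tips, with its underside well over 10 cm above the desk. Never lift the chest in your fingers, and leave everything else on the desk where it is.

Things in the scene. Friction and masses are not known exactly. Their poses are not given: they have to be found in the camera images.
- jig: Fixed aluminium plate on the desk, 130 x 130 x 8 mm, with two stop bars 12 mm thick, tops 22 mm above the desk. Origin: centre of its underside; z up, +x away from the robot within 0.3 rad. Far stop: face at jig x = +50 mm, from y = +10 to +62 mm. Side stop: face at jig y = +50 mm, from x = -22 to +50 mm. The -x side is open: tongs come in there along jig +x, above the stops.
- jig_home (a point): Point on the jig plate's top (8 mm above the desk), at jig x = 36, y = 32 mm, where the chest's origin is when it stands home against both stops. Same axes as the jig.
- chest: Miniature wooden chest of drawers on the jig plate, 28 mm deep (x), 36 wide (y), 46 high (z), 30 to 55 g. Origin: centre of its underside, 8 mm above the desk. Drawer front faces its own -x, plain back +x. Starts 20 to 55 mm short of each stop, skewed up to 0.3 rad to the jig. The tongs take it by its two y sides.
- tongs: Steel spring tongs, 180 mm long, 85 g, lying flat on the rest: two arms joined by a rear hinge (x = -75 mm), opening sideways. Body of the left (+y) arm (its x turns with it, half the closing angle). Origin: on the centre line at the grip waist, underside, 31 mm above the desk. x runs to the tips, z up. Arms 12 to 14 mm high, mid-height 7 mm up.
- tongs_waist (a point): Middle of the waist, where to grip: tongs x = 0, 7 mm above the tongs' origin. Flat sides from x = -24 to +24 mm, 43 mm wide outside when open, 30 mm (then parallel) when the tips hold the chest. Squeezing it closes the tips, 2.1 mm per mm; they spring open by themselves. It needs 3 N at 38 mm wide (tip gap 52 mm), 9 N when closed on the chest; grip with 20 N or more.
- tongs_tip (a point): Point midway between the two tip pads while open, 80 mm ahead of the waist along tongs x, at the same height. Flat rubber pads 32 mm long, 14 mm high, from x = 64 to 96 mm; inside gap 62 mm open.
- tongs_arm (a joint): Angle by which the tongs are closed (rad): 0 sprung open, about 0.17 when the tips hold the chest by its sides, up to 0.27 squeezed with nothing between the tips.
- rest: Fixed dark wooden rest under the tongs, axes along theirs within 0.03 rad. Origin: centre of its underside on the desk. Base 120 x 60 x 5 mm; two cross bars 10 mm thick, tops 31 mm above the desk, at x = -50 mm (50 mm wide) and x = +45 mm (84 mm wide); between them the tongs' waist is free down to the base.
- vanity: Bystander: painted pink dollhouse vanity with mirror, 50 x 90 x 103 mm, origin at the centre of its underside.
- tray: Bystander: pewter tray miniature, 36 x 56 x 8 mm, origin at the centre of its underside.
- lampshade: Bystander: small glass lampshade, a cone 52 mm across the foot, 36 mm high, origin at the centre of its foot.
- spokeshave: Bystander: steel spokeshave, 256 mm long along its y, 30 mm high, origin under its middle.
- glue: Bystander: glue bottle, 34 mm across, 75 mm high, origin at the centre of its underside.
- spool: Bystander: wooden spool, 32 mm across, 34 mm high, origin at the centre of its underside.
Things that resemble listed ones, but are neither listed nor needed, are in the scene too. What is shaped like the chest but purple is not meant.

How it is judged:
By the outcome, as a careful person would: the job done as asked, in the order asked, and still so for the second after the job is handed in, while the arm keeps its last pose, push and grip.
It also fails if it takes over 72 s, if anything falls off the work surface, if the arm or the gripper's body presses on something with over 40 N, if the wrist force passes 120 N, or if a joint passes its speed limit or range.

## Robot

A 6-joint arm with a two-finger parallel gripper is mounted at the origin on the work surface. World frame = base frame: x ahead of the robot, y to its left, z up, the work surface at z = 0. Lengths are in mm, angles in rad, forces in N, time in s.
With the tool pointing down it reaches from about 325 to 850 mm from the base axis. Payload 4.4 kg.
Tool frame: the origin (TCP) lies midway between the tips of the shut fingers; the grasp point (between the pads) lies 19 mm behind it; z points along the fingers, y is the line along which they close (so a half turn about z gives the same grasp; the last joint's range is limited). The gripper opens to 94 mm and grips with 3 to 60 N. Pads are 16 mm wide; open, the fingers measure 119 mm over their backs; the gripper's body (75 mm by 177 mm) begins 78 mm behind the grasp point.
Start: joints at [0.997, 0.207, 1.542, -0, 1.393, -0.15], TCP at [236.465, 524.129, 205.447] pointing down, gripper open.
Joint ranges: [-2.73, 2.73], [-0.86, 2.22], [0.23, 2.46], [-1.11, 4.25], [0.08, 2.63], [-2.82, 2.82]. Speed limits (rad/s): [2.79, 2.79, 3.14, 3.14, 3.14, 3.14].

## Interface

Orientations are given as [roll, pitch, yaw] about the fixed x, y, z axes, in that order (R = Rz(yaw) Ry(pitch) Rx(roll)).
In Python, from rig import state, grab_frame, job_done gives the robot as it stands.
- The arm moves only by the tool carry_out, never from a script. Its arguments are lists of equal length, an entry for each row: "linear": the shift along the tool's x, y, z in m, a list of three; "twist": the turn, a rotation vector about the tool's x, y, z in rad, a list of three. In form: {"linear": [[x, y, z], ...], "twist": [[rx, ry, rz], ...]}. A call has 1 to 20 rows; each row shifts and turns the commanded pose from where the row before left it, along the tool's axes as they then stand; what a row does not reach is not made up. A row lasts 1/8 s, in which the tool goes at most 62.5 mm and 10.7 degrees, less where a joint would pass 70% of its speed; a pose out of reach is approached as far as the arm can. A call with a gripper value outside its range is refused whole. "fingers" is the finger opening in m, from 0 to 0.094, set as the call begins (left out, the last holds). The fingers move at their own pace and stop on an object; "squeeze" is the grip in N (left out, the last holds). Time passes only in rows, so rows that do not move let the fingers close. It gives the time, the measured TCP pose, the force, the opening and the grip force at its end, in the units of the state.
- state(): the state, without advancing time (a new reading comes with each control period).
- grab_frame(name): name is "side" or "top"; returns a dict with "image" (480x640x3 uint8, red, green, blue), "K" (3x3 intrinsics, pixels), "extrinsics" (4x4, takes a point from camera to world coordinates). Camera axes: x right, y up, looking along -z (the intrinsics and any distortion apply to the point x, -y, -z); pixel columns grow to the right and rows downward; lengths in mm; the calibration is good to about 2 mm. A picture is of the moment at which its call begins. There is no depth.
- job_done(): hands the job in; it is judged then, once.
The state is a dict: "t": time; "joint_pos": joint angles; "joint_velocities": joint speeds; "joint_efforts": joint torques, N m; "ee_pos": TCP position; "eef_rot": TCP orientation; "wrist_force": force on the tool from outside, world axes, zero at the start; "torque": the same for the moment, N m; "opening": opening from 0.0 (shut) to 1.0 (fully open); "grip_force": force on a finger pad.
Only numpy, scipy, OpenCV 4.12 (cv2) and the standard library are available. Lean on these libraries where they do the work, as an engineer would, in place of code of your own. Each camera call takes 0.05 s, during which the arm holds its last target. There are 200 camera calls.

## Working session

There is one attempt and no reset: what is moved stays moved. The work goes in short steps, Python scripts to look and compute and a tool call to move; the robot and the scene stay as the last step left them, time stands still between calls to the robot, and variables do not carry over. Pictures are saved under pics/ and viewed, at most 11 in all, crops included, and the job is handed in when it is done.

Besides the shell and the picture viewer there is one more tool, called after "Emit:" by a JSON object that holds its "api" and its "payload". carry_out: Moves the arm, as the interface text tells. Its arguments: {"type":"object","properties":{"linear":{"type":"array"},"twist":{"type":"array"},"fingers":{"type":"number"},"squeeze":{"type":"number"}},"required":["linear","twist"]}

```bash
mkdir -p pics; ls; python3 - <<'E'
from rig import *
import cv2,numpy as np
for n in("top","side"):
    f=grab_frame(n); cv2.imwrite(f"pics/{n}0.png",f["image"][:,:,::-1]); print(n,{k:np.round(v,2).tolist() for k,v in f.items() if k not in("image",)})
print(state())
E
```

```text
pics
top {'K': [[449.65, 0.0, 318.98], [0.0, 449.65, 239.19], [0.0, 0.0, 1.0]], 'extrinsics': [[-0.03, 0.99, -0.11, 479.26], [-1.0, -0.03, 0.01, 0.52], [0.01, 0.11, 0.99, 1157.37], [0.0, 0.0, 0.0, 1.0]]}
side {'K': [[523.97, 0.0, 315.96], [0.0, 523.97, 240.69], [0.0, 0.0, 1.0]], 'extrinsics': [[0.8, 0.37, -0.47, 110.57], [-0.6, 0.51, -0.62, -665.27], [0.01, 0.78, 0.63, 734.41], [0.0, 0.0, 0.0, 1.0]]}
{'t': 0.1, 'joint_pos': array([ 9.96500444e-01,  2.07378899e-01,  1.54280535e+00,  5.53449704e-06,
        1.39347155e+00, -1.50509356e-01]), 'joint_velocities': array([ 1.70557807e-05, -2.30557840e-03, -1.90745116e-03,  5.70312245e-04,
        1.02416313e-03,  1.92517940e-04]), 'joint_efforts': array([-8.45044542e-05, -3.71866965e+01, -2.82291698e+01,  6.99836109e-02,
        3.11727030e-02, -5.82413418e-05]), 'ee_pos': array([236.06470387, 523.51431893, 204.38458346]), 'eef_rot': array([-3.13955365e+00, -3.14736005e-04,  2.71780482e+00]), 'wrist_force': array([ 0.32298281,  0.00893947, -0.45749851]), 'torque': array([ 0.0587861 ,  0.01937307, -0.04426748]), 'grip_force': 0.0, 'opening': 0.999826218867612}
```

View pics/top0.png

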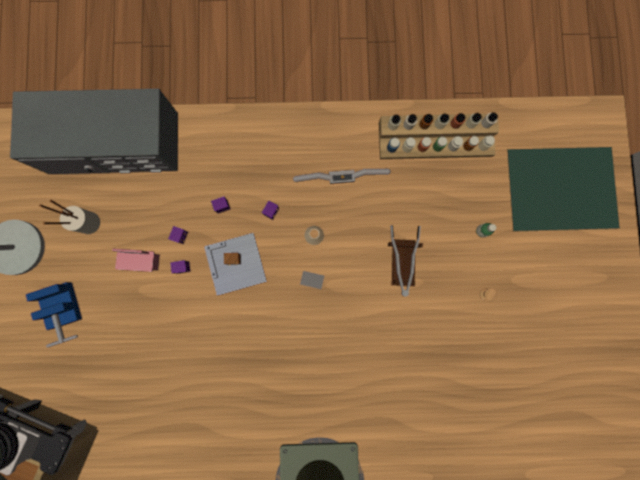

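View pics/side0.png

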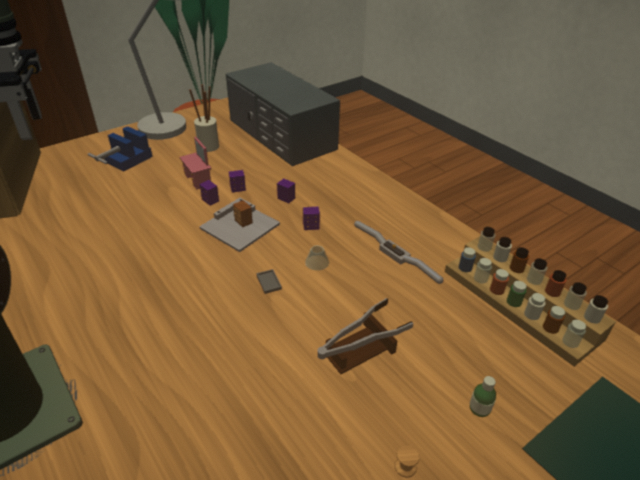

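The top view shows the jig at about (236,264) with the brown chest at (231,258). The tongs lie on their rest at (405,260), hinge at (405,293) and tips near row 228. I'll crop and measure next.

```bash
cat > h.py <<'E'
import numpy as np,cv2
from rig import *
def ray(f,uv):
    K,E=f["K"],f["extrinsics"]; d=np.linalg.inv(K)@[uv[0],uv[1],1.]; d=E[:3,:3]@[d[0],-d[1],-d[2]]
    return E[:3,3],d
def onz(f,uv,z):
    o,d=ray(f,uv); return o+d*(z-o[2])/d[2]
def proj(f,p):
    E=f["extrinsics"]; c=E[:3,:3].T@(np.asarray(p,float)-E[:3,3]); q=f["K"]@[c[0],-c[1],-c[2]]; return q[:2]/q[2]
def crop(f,x0,y0,x1,y1,s,):
    return cv2.resize(f["image"][y0:y1,x0:x1,::-1],None,fx=s,fy=s,interpolation=cv2.INTER_CUBIC)
E
python3 - <<'E'
from h import *
t=grab_frame("top");s=grab_frame("side")
a=crop(t,195,225,275,300,5);b=crop(t,375,215,435,305,5)[:375*1];b=crop(t,375,220,435,295+5,5)
c=crop(s,190,185,290,255,4)
im=np.zeros((600,800,3),np.uint8);im[:375,:400]=a;im[:400,410:710]=b
cv2.imwrite("pics/c1.png",im)
I=t["image"].astype(int);hsv=cv2.cvtColor(t["image"],cv2.COLOR_RGB2HSV)
def rep(m,box,z,f,n):
    M=np.zeros(m.shape,np.uint8);x0,y0,x1,y1=box;M[y0:y1,x0:x1]=m[y0:y1,x0:x1]
    cs,_=cv2.findContours(M,0,2);c=max(cs,key=cv2.contourArea);r=cv2.minAreaRect(c)
    print(n,cv2.contourArea(c),np.round(onz(f,r[0],z),1),[np.round(onz(f,p,z)[:2],1).tolist() for p in cv2.boxPoints(r)],np.round(r[1],1))
g=(hsv[...,1]<60)
rep(g.astype(np.uint8),(195,225,275,300),8,t,"jig")
print(t["image"][258,225:240].tolist(), t["image"][270,205:215].tolist())
ch=(hsv[...,1]>90)
rep(ch.astype(np.uint8),(218,248,245,272),54,t,"chest")
E
```

```text
jig 2507.5 [543.3 201.7   8. ] [[591.2, 281.9], [622.6, 154.4], [495.6, 122.2], [465.2, 248.4]] [51.  51.5]
[[124, 82, 47], [125, 81, 44], [122, 81, 47], [115, 75, 39], [113, 73, 41], [114, 76, 44], [114, 71, 36], [119, 80, 45], [118, 76, 43], [118, 78, 46], [119, 76, 44], [116, 78, 44], [97, 60, 32], [70, 44, 20], [43, 24, 13]] [[166, 125, 81], [169, 128, 84], [167, 126, 81], [168, 126, 81], [167, 130, 94], [154, 136, 125], [145, 143, 147], [143, 143, 151], [143, 144, 149], [130, 132, 137]]
chest 148.5 [553.7 201.6  54. ] [[567.6, 219.9], [566.7, 183.2], [539.7, 183.4], [540.6, 220.0]] [11. 15.]
```

View pics/c1.png

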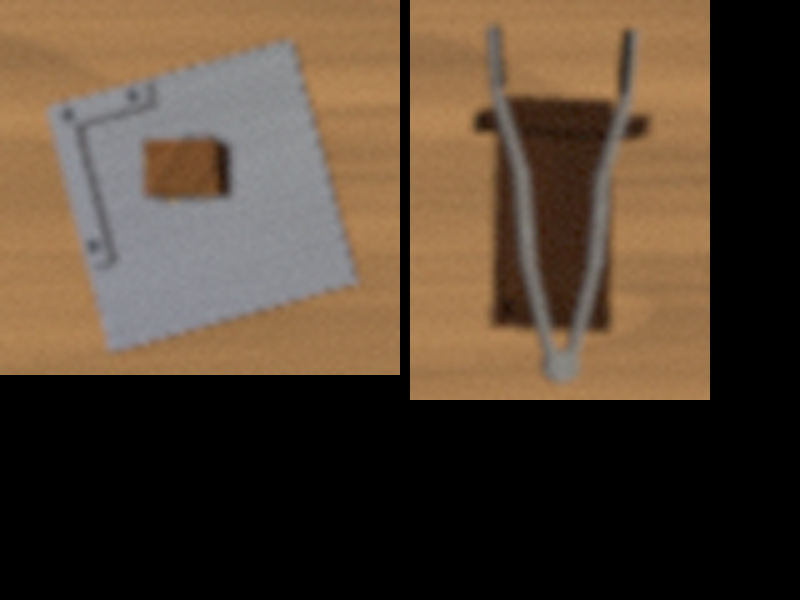

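The crop shows the chest with its sides along the image axes, while the jig is turned about 0.246 rad and its stops are at the upper left. The tongs point up the image, with the hinge near (405,293). Next I'll measure the tongs and check the height of the arms.

```bash
python3 - <<'E'
from h import *
t=grab_frame("top")
hsv=cv2.cvtColor(t["image"],cv2.COLOR_RGB2HSV).astype(int)
m=(hsv[...,1]<75)&(hsv[...,2]>80)
P=[]
for r in range(222,300,2):
    c=np.where(m[r,375:435])[0]+375
    if len(c): 
        a=c[c<405];b=c[c>=405]
        if len(a) and len(b): L,R=onz(t,(a.mean(),r),45),onz(t,(b.mean(),r),45); P.append((L+R)/2); print(r,a.mean(),b.mean(),np.round((L+R)[:2]/2,1),round(L[1]-R[1],1))
        else: print(r,c)
P=np.array(P);k=np.polyfit(P[:,0],P[:,1],1);print(k,np.arctan(k[0]))
# ends of mask
ys,xs=np.where(m[215:305,375:435]);print("rows",ys.min()+215,ys.max()+215,onz(t,(405,ys.min()+215-.5),45),onz(t,(405,ys.max()+215.5),45))
# side view hinge
E
```

```text
226 [391 392]
228 391.5 419.0 [ 619.4 -230.5] 68.9
230 391.5 419.0 [ 614.4 -230.2] 68.8
232 391.5 419.0 [ 609.4 -230. ] 68.8
234 [391 392]
236 391.5 418.0 [ 599.3 -228.3] 66.2
238 392.0 417.5 [ 594.3 -228. ] 63.7
240 393.0 417.5 [ 589.3 -229.1] 61.2
242 393.0 417.0 [ 584.3 -228.2] 59.9
244 394.0 416.5 [ 579.3 -228.6] 56.1
246 394.0 416.0 [ 574.3 -227.7] 54.8
248 395.0 415.0 [ 569.3 -227.5] 49.8
250 395.5 414.5 [ 564.3 -227.3] 47.3
252 396.0 414.0 [ 559.3 -227. ] 44.8
254 397.0 413.0 [ 554.4 -226.8] 39.8
256 397.0 413.0 [ 549.4 -226.6] 39.8
258 397.0 413.0 [ 544.4 -226.3] 39.8
260 397.5 413.0 [ 539.4 -226.7] 38.5
262 397.5 412.5 [ 534.5 -225.9] 37.3
264 397.5 412.5 [ 529.6 -225.6] 37.2
266 398.0 412.0 [ 524.6 -225.4] 34.7
268 397.5 412.0 [ 519.7 -224.6] 36.0
270 398.5 412.0 [ 514.7 -225.6] 33.5
272 398.5 412.0 [ 509.8 -225.3] 33.5
274 399.0 411.5 [ 504.8 -225.1] 31.0
276 399.0 411.0 [ 499.9 -224.3] 29.7
278 399.5 410.0 [ 495.  -223.4] 26.0
280 400.0 410.0 [ 490.1 -223.8] 24.7
282 401.0 409.0 [ 485.2 -223.6] 19.8
284 401.0 409.0 [ 480.3 -223.3] 19.8
286 401.5 408.0 [ 475.4 -222.5] 16.1
288 402.0 407.5 [ 470.5 -222.3] 13.6
290 403.0 406.5 [ 465.6 -222. ] 8.6
292 403.0 406.5 [ 460.7 -221.8] 8.6
294 403.0 406.5 [ 455.8 -221.6] 8.6
[-5.11834658e-02 -1.98516588e+02] -0.05113884004085919
rows 226 295 [ 625.72707329 -230.12826361   45.        ] [ 452.14376849 -222.02940899   45.        ]
```

Emit:
{"api": "carry_out", "payload": {"linear": [[0,0,0],[0,0,0],[0,0,0],[0,0,0],[0,0,0],[0,0,0],[-0.036,0.0193,0],[-0.036,0.0193,0],[-0.036,0.0193,0],[-0.036,0.0193,0],[-0.036,0.0193,0],[-0.036,0.0193,0],[-0.036,0.0193,0],[-0.036,0.0193,0.02],[-0.036,0.0193,0.02],[-0.036,0.0193,0.02],[-0.036,0.0193,0.02],[-0.036,0.0193,0.02]], "twist": [[0,0,0.15],[0,0,0.15],[0,0,0.15],[0,0,0.15],[0,0,0.15],[0,0,0.15],[0,0,0],[0,0,0],[0,0,0],[0,0,0],[0,0,0],[0,0,0],[0,0,0],[0,0,0],[0,0,0],[0,0,0],[0,0,0],[0,0,0]], "fingers": 0, "squeeze": 10}}

```text
t: 2.5
ee_pos: [567.4, 160.8, 104.8]
eef_rot: [3.142, -0.0, 1.818]
wrist_force: [0.2, 0.7, -0.0]
opening: 0.005
grip_force: 0.0
```

Emit:
{"api": "carry_out", "payload": {"linear": [[0,0,0.025],[0,0,0.025],[0,0,0.024],[0,0,0.015],[0,0,0]], "twist": [[0,0,0],[0,0,0],[0,0,0],[0,0,0],[0,0,0]]}}

```text
t: 3.12
ee_pos: [565.5, 161.7, 15.1]
eef_rot: [-3.139, -0.0, 1.818]
wrist_force: [0.1, -0.0, -0.2]
opening: 0.004
grip_force: 0.0
```

```bash
python3 - <<'E'
from h import *
t=grab_frame("top");s=grab_frame("side")
im=np.zeros((600,800,3),np.uint8);im[:375,:400]=crop(t,195,225,275,300,5);im[:400,400:]=crop(s,190,155,290,205+50,4)[:400,:400] if 0 else np.pad(crop(s,190,170,290,255,4),((0,60),(0,0),(0,0)))[:400,:400]
cv2.imwrite("pics/c2.png",im[:400])
print(state()["ee_pos"])
E
```

```text
[567.31680538 162.02223821  17.13132765]
```

View pics/c2.png

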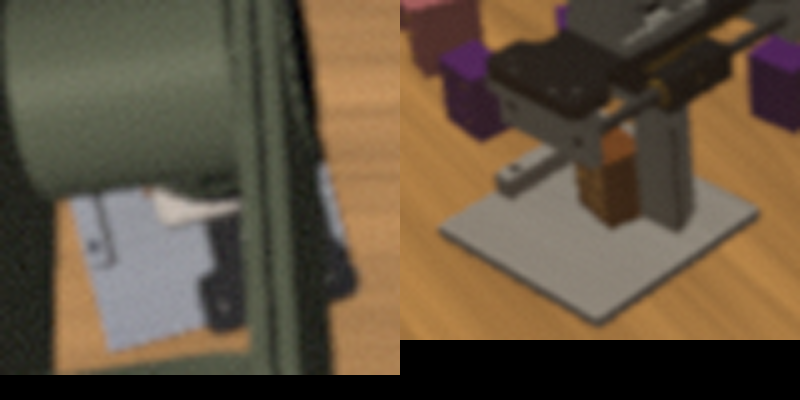

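The side view shows the shut fingers standing just beside the chest on its -y side, clear of the stops. I'll push toward the side stop.

Emit:
{"api": "carry_out", "payload": {"linear": [[0.006,0,0],[0.006,0,0],[0.004,0,0],[0.004,0,0],[0.004,0,0],[0.004,0,0],[0.004,0,0],[0.004,0,0],[0.004,0,0],[0.003,0,0],[0,0,0]], "twist": [[0,0,0],[0,0,0],[0,0,0],[0,0,0],[0,0,0],[0,0,0],[0,0,0],[0,0,0],[0,0,0],[0,0,0],[0,0,0]]}}

```text
t: 4.6
ee_pos: [555.9, 203.9, 16.3]
eef_rot: [-3.141, -0.0, 1.818]
wrist_force: [0.1, -0.3, -0.7]
opening: 0.002
grip_force: 0.0
```

Emit:
{"api": "carry_out", "payload": {"linear": [[0.002,0,0],[0.002,0,0],[0,0,0]], "twist": [[0,0,0],[0,0,0],[0,0,0]]}}

```text
t: 4.97
ee_pos: [555.1, 207.6, 16.4]
eef_rot: [-3.141, -0.0, 1.818]
wrist_force: [1.2, -0.2, 0.1]
opening: 0.005
grip_force: 0.0
```

Emit:
{"api": "carry_out", "payload": {"linear": [[0.001,0,0],[0.001,0,0],[0,0,0]], "twist": [[0,0,0],[0,0,0],[0,0,0]]}}

```text
t: 5.35
ee_pos: [554.8, 209.3, 16.5]
eef_rot: [3.141, 0.0, 1.818]
wrist_force: [0.3, -1.1, -0.8]
opening: 0.006
grip_force: 0.3
```

Emit:
{"api": "carry_out", "payload": {"linear": [[0.001,0,0],[0,0,0]], "twist": [[0,0,0],[0,0,0]]}}

```text
t: 5.6
ee_pos: [554.8, 209.4, 16.6]
eef_rot: [3.141, 0.002, 1.818]
wrist_force: [1.6, -5.1, 1.1]
opening: 0.005
grip_force: 2.4
```

Emit:
{"api": "carry_out", "payload": {"linear": [[0.001,0,0],[0,0,0]], "twist": [[0,0,0],[0,0,0]]}}

```text
t: 5.85
ee_pos: [554.8, 209.5, 16.7]
eef_rot: [3.142, 0.003, 1.818]
wrist_force: [1.4, -7.5, 1.6]
opening: 0.005
grip_force: 3.7
```

Emit:
{"api": "carry_out", "payload": {"linear": [[-0.005,0,0],[-0.005,0,0],[0,0,-0.02],[0,0,-0.022],[0,0,-0.022],[0,0,0],[0,0,0],[0,0,0],[0,0,0],[0,0,0],[0,0,0],[0,0,0],[0,0,0],[0,0,0],[0,0,0],[0,0,0],[-0.029,-0.017,0],[-0.029,-0.017,0],[0,0,0]], "twist": [[0,0,0],[0,0,0],[0,0,0],[0,0,0],[0,0,0],[0,0,0.143],[0,0,0.143],[0,0,0.143],[0,0,0.143],[0,0,0.143],[0,0,0.143],[0,0,0.143],[0,0,0.143],[0,0,0.143],[0,0,0.143],[0,0,0.143],[0,0,0],[0,0,0],[0,0,0]], "fingers": 0.008}}

```text
t: 8.22
ee_pos: [490.4, 221.5, 81.4]
eef_rot: [-3.141, 0.0, 0.247]
wrist_force: [0.9, 0.4, -0.5]
opening: 0.084
grip_force: 0.0
```

```bash
cat >> h.py <<'E'
def jig(p,o=(543.3,201.7),a=.246):
    d=np.asarray(p,float)[:2]-o; return np.round([d[0]*np.cos(a)+d[1]*np.sin(a),-d[0]*np.sin(a)+d[1]*np.cos(a)],1)
E
python3 - <<'E'
from h import *
s=grab_frame("side");cv2.imwrite("pics/c3.png",crop(s,170,150,310,260,5));st=state();print(jig(st["ee_pos"]),st["opening"]*94)
E
```

```text
[-44.8  31.4] 8.007974023704085
```

View pics/c3.png

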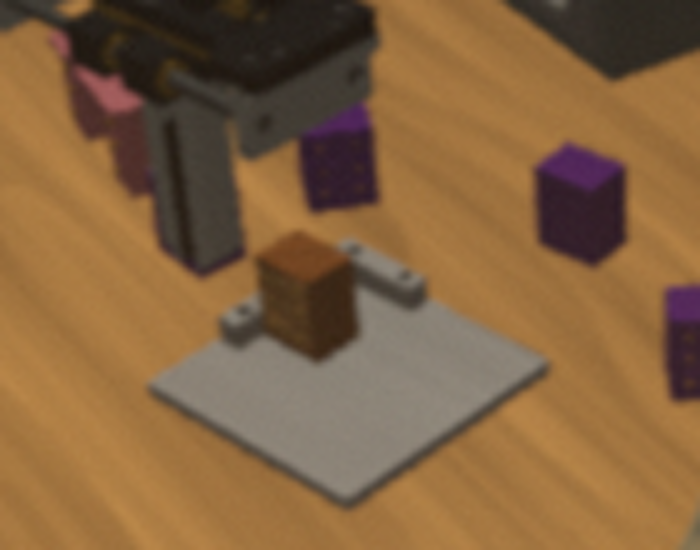

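The chest now stands square against the side stop, still short of the far stop, and the fingers are behind it. I'll lower and push along jig +x.

Emit:
{"api": "carry_out", "payload": {"linear": [[0,0.003,0.02],[0,0,0.025],[0,0,0.02],[0,0,0],[0.01,0,0],[0.01,0,0],[0.006,0,0],[0.004,0,0],[0.004,0,0],[0.004,0,0],[0.004,0,0],[0.004,0,0],[0.004,0,0],[0.003,0,0],[0,0,0]], "twist": [[0,0,0],[0,0,0],[0,0,0],[0,0,0],[0,0,0],[0,0,0],[0,0,0],[0,0,0],[0,0,0],[0,0,0],[0,0,0],[0,0,0],[0,0,0],[0,0,0],[0,0,0]]}}

```text
t: 10.15
ee_pos: [544.6, 230.5, 15.5]
eef_rot: [3.142, -0.0, 0.245]
wrist_force: [-0.3, 0.5, -0.0]
opening: 0.086
grip_force: 0.0
```

```bash
python3 - <<'E'
from h import *
st=state();print(jig(st["ee_pos"]),st["opening"]*94)
E
```

```text
[ 8.3 27.6] 8.065992550002997
```

Emit:
{"api": "carry_out", "payload": {"linear": [[0.002,0,0],[0.001,0,0],[0,0,0]], "twist": [[0,0,0],[0,0,0],[0,0,0]]}}

```text
t: 10.52
ee_pos: [547.3, 231.2, 15.5]
eef_rot: [3.142, -0.0, 0.245]
wrist_force: [0.9, 0.5, 0.3]
opening: 0.082
grip_force: 0.0
```

Emit:
{"api": "carry_out", "payload": {"linear": [[0.001,0,0],[0.001,0,0],[0,0,0]], "twist": [[0,0,0],[0,0,0],[0,0,0]]}}

```text
t: 10.9
ee_pos: [549.0, 231.7, 15.5]
eef_rot: [3.142, 0.0, 0.245]
wrist_force: [-0.9, -0.8, 0.4]
opening: 0.087
grip_force: 0.6
```

Emit:
{"api": "carry_out", "payload": {"linear": [[0.001,0,0],[0,0,0]], "twist": [[0,0,0],[0,0,0]]}}

```text
t: 11.15
ee_pos: [549.1, 231.6, 15.3]
eef_rot: [3.141, 0.002, 0.245]
wrist_force: [-5.2, -1.5, 3.8]
opening: 0.085
grip_force: 2.4
```

Emit:
{"api": "carry_out", "payload": {"linear": [[0.001,0,0],[0,0,0],[-0.006,0,0],[-0.006,0,0],[0,0,-0.02],[0,0,-0.022],[0,0,-0.022],[0.018,0.02,0],[0.018,0.022,0],[0,0,0.022],[0,0,0.022],[0,0,0.02],[0,0,0],[0,-0.004,0],[0,-0.003,0],[0,0,0]], "twist": [[0,0,0],[0,0,0],[0,0,0],[0,0,0],[0,0,0],[0,0,0],[0,0,0],[0,0,0],[0,0,0],[0,0,0],[0,0,0],[0,0,0],[0,0,0],[0,0,0],[0,0,0],[0,0,0]], "fingers": 0}}

```text
t: 13.15
ee_pos: [583.4, 204.6, 16.4]
eef_rot: [3.142, -0.002, 0.245]
wrist_force: [1.1, 0.1, 0.7]
opening: 0.009
grip_force: 0.0
```

```bash
python3 - <<'E'
from h import *
s=grab_frame("side");cv2.imwrite("pics/c4.png",crop(s,170,150,310,260,5));st=state();print(jig(st["ee_pos"]),st["opening"]*94)
E
```

```text
[39.4 -7.1] 0.3494209781553785
```

View pics/c4.png

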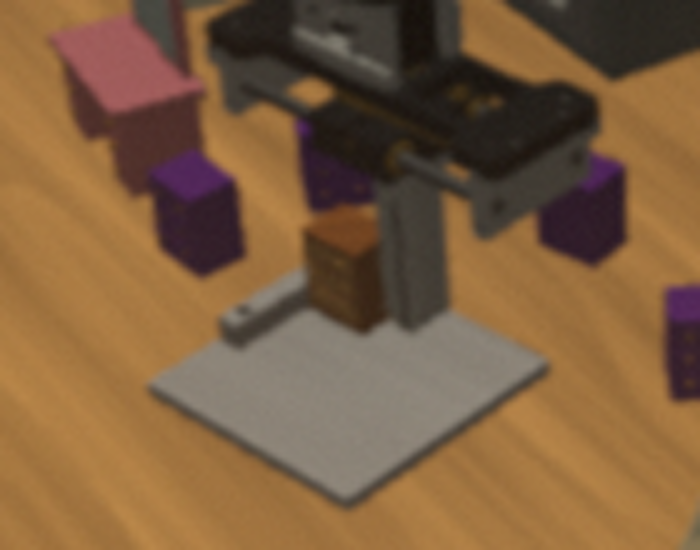

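The chest is in the stops' corner and the fingers stand at its right side. I'll give it a second light side push.

Emit:
{"api": "carry_out", "payload": {"linear": [[-0.003,-0.003,0],[0,-0.002,0],[0,-0.001,0],[0,0,0]], "twist": [[0,0,0],[0,0,0],[0,0,0],[0,0,0]]}}

```text
t: 13.7
ee_pos: [578.4, 209.2, 15.4]
eef_rot: [3.142, 0.0, 0.245]
wrist_force: [-0.4, 0.5, -0.7]
opening: 0.006
grip_force: 0.0
```

Emit:
{"api": "carry_out", "payload": {"linear": [[0,-0.001,0],[0,-0.001,0],[0,0,0]], "twist": [[0,0,0],[0,0,0],[0,0,0]]}}

```text
t: 14.08
ee_pos: [578.0, 211.1, 15.4]
eef_rot: [-3.142, 0.0, 0.245]
wrist_force: [-0.2, -0.8, 0.0]
opening: 0.006
grip_force: 0.0
```

Emit:
{"api": "carry_out", "payload": {"linear": [[0,-0.001,0],[0,-0.001,0],[0,0,0]], "twist": [[0,0,0],[0,0,0],[0,0,0]]}}

```text
t: 14.45
ee_pos: [577.7, 212.3, 15.6]
eef_rot: [3.14, 0.0, 0.245]
wrist_force: [0.5, -3.5, 1.2]
opening: 0.007
grip_force: 1.6
```

Emit:
{"api": "carry_out", "payload": {"linear": [[0,-0.001,0],[0,0,0],[0,0.005,0],[0,0.005,0],[0,0,-0.03],[0,0,-0.035],[0,0,-0.035],[0,0,-0.035],[0,0,0],[0,0,0],[-0.0025,0.043,0],[-0.0025,0.043,0],[-0.0025,0.043,0],[-0.0025,0.043,0],[-0.0025,0.043,0],[-0.0025,0.043,0]], "twist": [[0,0,0],[0,0,0],[0,0,0],[0,0,0],[0,0,0],[0,0,0],[0,0,0],[0,0,0],[0,0,0.148],[0,0,0.148],[0,0,0],[0,0,0],[0,0,0],[0,0,0],[0,0,0],[0,0,0]]}}

```text
t: 16.45
ee_pos: [551.3, -53.6, 150.4]
eef_rot: [-3.141, -0.0, -0.051]
wrist_force: [0.4, -0.7, 0.1]
opening: 0.006
grip_force: 0.0
```

Emit:
{"api": "carry_out", "payload": {"linear": [[-0.0025,0.043,0],[-0.0025,0.043,0],[-0.0025,0.043,0],[-0.0025,0.043,0],[0,0,0],[0,0,0]], "twist": [[0,0,0],[0,0,0],[0,0,0],[0,0,0],[0,0,0],[0,0,0]], "fingers": 0.09}}

```text
t: 17.2
ee_pos: [532.6, -223.2, 150.2]
eef_rot: [-3.14, 0.0, -0.052]
wrist_force: [-0.1, -0.0, -0.3]
opening: 0.606
grip_force: 0.0
```

```bash
python3 - <<'E'
from h import *
t=grab_frame("top");s=grab_frame("side")
im=np.zeros((600,800,3),np.uint8);im[:375,:400]=crop(t,195,225,275,300,5)
im[:400,400:]=crop(s,300,270,420,390,4)[:400,:400];im[400:,:]=0
c=crop(s,205,185,280,235,4);im[400:,:300]=c[:200]
cv2.imwrite("pics/c5.png",im)
hsv=cv2.cvtColor(t["image"],cv2.COLOR_RGB2HSV)
M=np.zeros((480,640),np.uint8);M[238:268,205:240]=(hsv[238:268,205:240,1]>90)&(hsv[238:268,205:240,2]>75)
M[cv2.resize(M,None,fx=1,fy=1)==0]=0
cs,_=cv2.findContours(M,0,2)
for c in cs:
    if cv2.contourArea(c)>60:
        r=cv2.minAreaRect(c);b=[onz(t,p,54)[:2] for p in cv2.boxPoints(r)];print(cv2.contourArea(c),r,jig(onz(t,r[0],54)),[jig(p).tolist() for p in b])
st=state();print(st["ee_pos"],st["eef_rot"],st["opening"]*94)
E
```

```text
145.0 ((215.79415893554688, 252.67648315429688), (11.884245872497559, 14.309601783752441), 75.96376037597656) [34.2 30.9] [[49.3, 48.2], [48.5, 13.4], [19.1, 13.6], [20.0, 48.4]]
78.5 ((217.5, 241.5), (7.0, 25.0), 90.0) [59.8 20.1] [[76.4, 47.5], [60.0, -11.6], [43.2, -7.3], [59.6, 51.8]]
[ 532.76396641 -222.48696236  150.24528394] [-3.14073100e+00  2.99505741e-04 -4.98632664e-02] 65.09044174233465
```

View pics/c5.png

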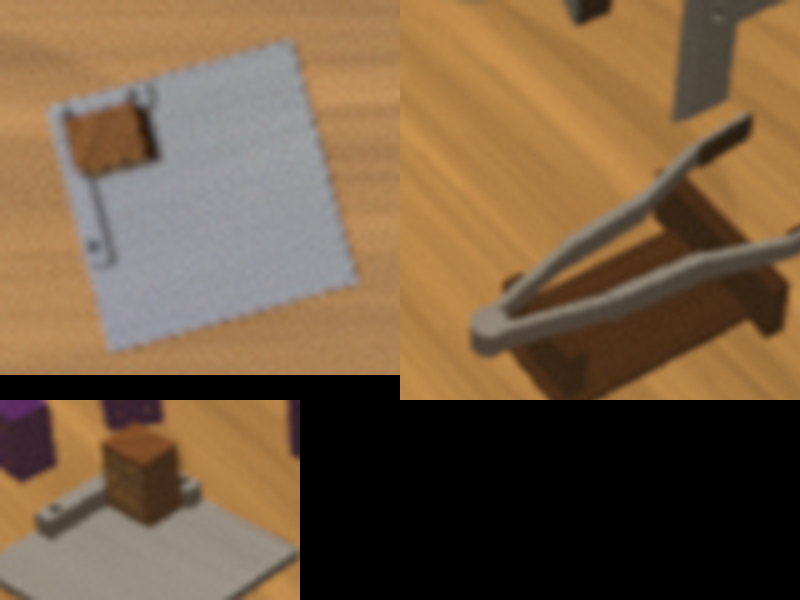

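The chest sits squarely in the corner of the stops: the crop shows both faces flush and the top face is parallel to the jig. The gripper is above the tongs' waist, so I'll descend on it.

Emit:
{"api": "carry_out", "payload": {"linear": [[0,0.003,0.03],[0,0,0.03],[0,0,0.03],[0,0,0.025],[0,0,0.016],[0,0,0]], "twist": [[0,0,0],[0,0,0],[0,0,0],[0,0,0],[0,0,0],[0,0,0]], "fingers": 0.075}}

```text
t: 18.05
ee_pos: [531.8, -225.5, 18.3]
eef_rot: [-3.14, 0.002, -0.05]
wrist_force: [0.2, -0.1, 1.0]
opening: 0.797
grip_force: 0.0
```

Emit:
{"api": "carry_out", "payload": {"linear": [[0,0,0],[0,0,0],[0,0,0],[0,0,0],[0,0,0],[0,0,0],[0,0,0],[0,0,0]], "twist": [[0,0,0],[0,0,0],[0,0,0],[0,0,0],[0,0,0],[0,0,0],[0,0,0],[0,0,0]], "fingers": 0.035, "squeeze": 30}}

```text
t: 19.05
ee_pos: [533.1, -227.2, 20.1]
eef_rot: [3.141, -0.001, -0.051]
wrist_force: [0.6, 0.5, 5.4]
opening: 0.374
grip_force: 7.1
```

Emit:
{"api": "carry_out", "payload": {"linear": [[0,0,-0.01],[0,0,-0.02],[0,0,-0.03],[0,0,-0.03],[0,0,-0.02],[0,0,0]], "twist": [[0,0,0],[0,0,0],[0,0,0],[0,0,0],[0,0,0],[0,0,0]]}}

```text
t: 19.8
ee_pos: [533.5, -227.5, 131.2]
eef_rot: [3.14, -0.003, -0.051]
wrist_force: [-0.2, 0.5, -0.4]
opening: 0.375
grip_force: 5.0
```

Emit:
{"api": "carry_out", "payload": {"linear": [[-0.0106,-0.039,0],[-0.0106,-0.039,0],[-0.0106,-0.039,0],[-0.0106,-0.039,0],[-0.0106,-0.039,0],[-0.0106,-0.039,0],[-0.0106,-0.039,0],[-0.0106,-0.039,0],[-0.0106,-0.039,0],[-0.0106,-0.039,0],[-0.0106,-0.039,0],[0,0,0],[0,0,0],[0,0,0],[0,0,0]], "twist": [[0,0,0],[0,0,0],[0,0,0],[0,0,0],[0,0,0],[0,0,0],[0,0,0],[0,0,0],[0,0,0],[0,0,0],[0,0,0],[0,0,-0.1],[0,0,-0.1],[0,0,-0.097],[0,0,0]]}}

```text
t: 21.68
ee_pos: [436.8, 207.2, 127.9]
eef_rot: [3.141, 0.003, 0.245]
wrist_force: [-0.3, -0.2, -0.7]
opening: 0.373
grip_force: 5.0
```

```bash
python3 - <<'E'
from h import *
t=grab_frame("top");s=grab_frame("side")
st=state();p=st["ee_pos"];print(p,jig(p),st["eef_rot"],st["opening"]*94,st["grip_force"])
y=st["eef_rot"][2];q=p+[80*np.cos(y),80*np.sin(y),19]
u,v=proj(t,q).astype(int);a,b=proj(s,q).astype(int);print(u,v,a,b)
im=np.zeros((500,800,3),np.uint8);im[:500,:400]=crop(t,u-40,v-50,u+40,v+50,5);im[:500,400:]=crop(s,a-40,b-50,a+40,b+50,5)
cv2.imwrite("pics/c6.png",im);np.savez("d.npz",o=[u-40,v-50,a-40,b-50])
E
```

```text
[437.25933121 207.26202674 128.43478812] [-101.5   31.2] [3.14154270e+00 1.99846942e-03 2.44164003e-01] 35.26373923181026 5.02811998128891
212 273 215 171
```

View pics/c6.png

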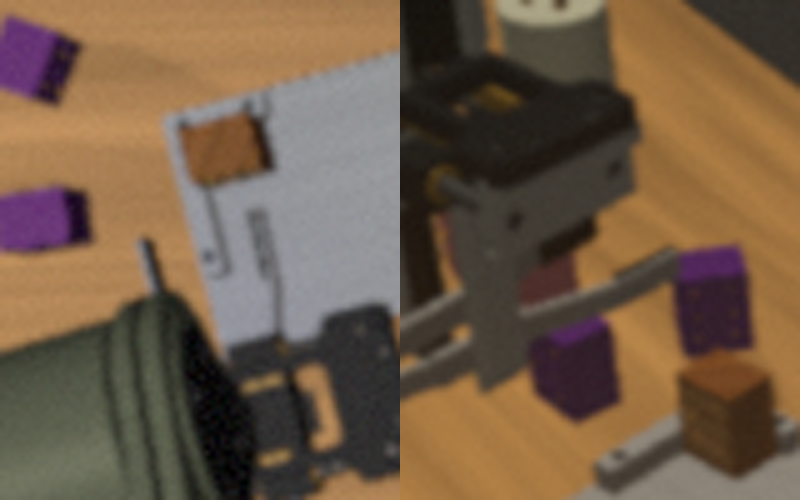

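The tongs are held. In the top view the left tip ends near (201,271) and the right tip near (223.6,265). In the side view the near (right) tip ends near (230.6,172).

```bash
python3 - <<'E'
from h import *
t=grab_frame("top");s=grab_frame("side");p=state()["ee_pos"];a=.245
def rel(w): 
    d=w-p; return np.round([d[0]*np.cos(a)+d[1]*np.sin(a),-d[0]*np.sin(a)+d[1]*np.cos(a),d[2]],1)
for uv in((145/5+172,240/5+223),(258/5+172,210/5+223)): print(uv,rel(onz(t,uv,p[2]+26)))
o1,d1=ray(t,(258/5+172,210/5+223));o2,d2=ray(s,(275/5+175,250/5+121))
k=np.linalg.lstsq(np.c_[d1,-d2],o2-o1,rcond=None)[0];A,B=o1+k[0]*d1,o2+k[1]*d2;print("tri",rel((A+B)/2),np.linalg.norm(A-B))
E
```

```text
(201.0, 271.0) [91.2 22.1 26. ]
(223.6, 265.0) [ 90.7 -29.4  26. ]
tri [ 91.7 -30.4  26.5] 2.8195661962685965
```

Emit:
{"api": "carry_out", "payload": {"linear": [[0,-0.002,0.025],[0,0,0.03],[0,0,0.025],[0,0,0.02],[0,0,0.01],[0,0,0],[0.006,0,0],[0,0,0]], "twist": [[0,0,0],[0,0,0],[0,0,0],[0,0,0],[0,0,0],[0,0,0],[0,0,0],[0,0,0]]}}

```text
t: 22.88
ee_pos: [445.2, 211.4, 20.6]
eef_rot: [-3.142, -0.003, 0.246]
wrist_force: [-0.1, 0.4, -1.4]
opening: 0.377
grip_force: 5.0
```

```bash
python3 - <<'E'
from h import *
t=grab_frame("top");s=grab_frame("side");st=state();p=st["ee_pos"];print(p,jig(p),st["opening"]*94,st["grip_force"])
im=np.zeros((560,800,3),np.uint8);im[:560,:400]=crop(t,195,235,245,305,8);im[:480,400:]=crop(s,205,180,255,240,8)
cv2.imwrite("pics/c7.png",im)
E
```

```text
[444.1803354  211.15802725  20.17916895] [-93.8  33.3] 35.340883313122234 5.028139650821686
```

View pics/c7.png

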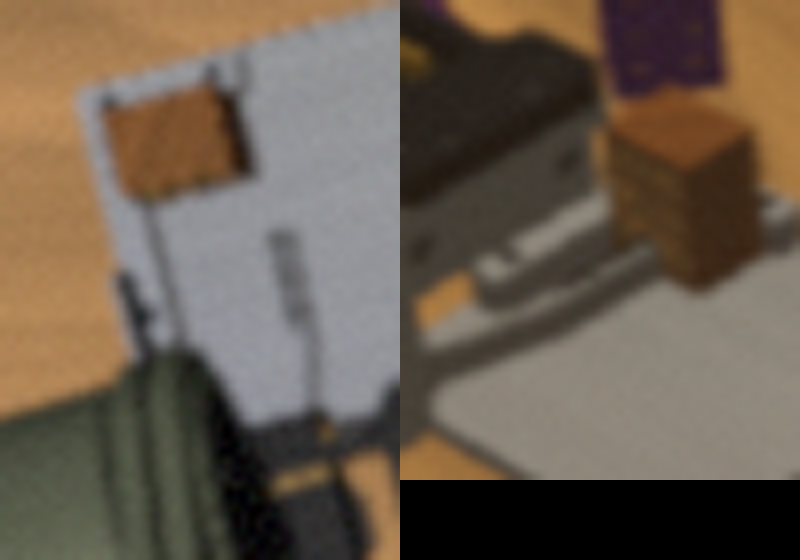

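```bash
python3 - <<'E'
from h import *
t=grab_frame("top");s=grab_frame("side");p=state()["ee_pos"];a=.246
c,sn=np.cos(a),np.sin(a)
for l in(64,96):
  for w in(-28,-22.5,22.5,28):
    q=p+[l*c-w*sn,l*sn+w*c,0];q[2]=46
    print(l,w,"top crop",np.round((proj(t,q)-[195,235])*8+4),"side crop",np.round((proj(s,q)-[205,180])*8+[404,4]))
for x,y in((22,14),(22,50),(50,14),(50,50)):
    q=[543.3+x*c-y*sn,201.7+x*sn+y*c,54];print(x,y,np.round((proj(t,q)-[195,235])*8+4),np.round((proj(s,q)-[205,180])*8+[404,4]))
E
```

```text
64 -28 top crop [309. 327.] side crop [568. 298.]
64 -22.5 top crop [291. 332.] side crop [554. 291.]
64 22.5 top crop [149. 371.] side crop [445. 230.]
64 28 top crop [132. 376.] side crop [432. 222.]
96 -28 top crop [283. 227.] side crop [652. 247.]
96 -22.5 top crop [265. 231.] side crop [639. 239.]
96 22.5 top crop [123. 271.] side crop [529. 180.]
96 28 top crop [106. 276.] side crop [516. 173.]
22 14 [234. 169.] [680. 180.]
22 50 [120. 200.] [593. 134.]
50 14 [211.  81.] [751. 138.]
50 50 [ 97. 113.] [663.  93.]
```

The tips line up with the chest to within about 2 mm in both views, with the right tip ending near crop (285,232). I'll shift 1.5 mm toward -y and go in.

Emit:
{"api": "carry_out", "payload": {"linear": [[0,0.0015,0.002],[0.006,0,0],[0.006,0,0],[0.006,0,0],[0.006,0,0],[0.005,0,0],[0.005,0,0],[0.005,0,0],[0.005,0,0],[0.005,0,0],[0,0,0]], "twist": [[0,0,0],[0,0,0],[0,0,0],[0,0,0],[0,0,0],[0,0,0],[0,0,0],[0,0,0],[0,0,0],[0,0,0],[0,0,0]]}}

```text
t: 24.45
ee_pos: [491.8, 221.5, 17.5]
eef_rot: [3.142, -0.0, 0.246]
wrist_force: [-0.6, 0.7, -0.6]
opening: 0.372
grip_force: 5.0
```

```bash
python3 - <<'E'
from h import *
t=grab_frame("top");s=grab_frame("side");st=state();p=st["ee_pos"];print(p,jig(p),st["opening"]*94,st["grip_force"],st["wrist_force"])
im=np.zeros((560,800,3),np.uint8);im[:560,:400]=crop(t,195,235,245,305,8);im[:480,400:]=crop(s,205,180,255,240,8)
cv2.imwrite("pics/c8.png",im)
E
```

```text
[491.16108899 221.36396042  17.37902494] [-45.8  31.8] 34.94717960613176 5.0281888246536255 [-0.49394013  0.20947823 -1.70448894]
```

View pics/c8.png

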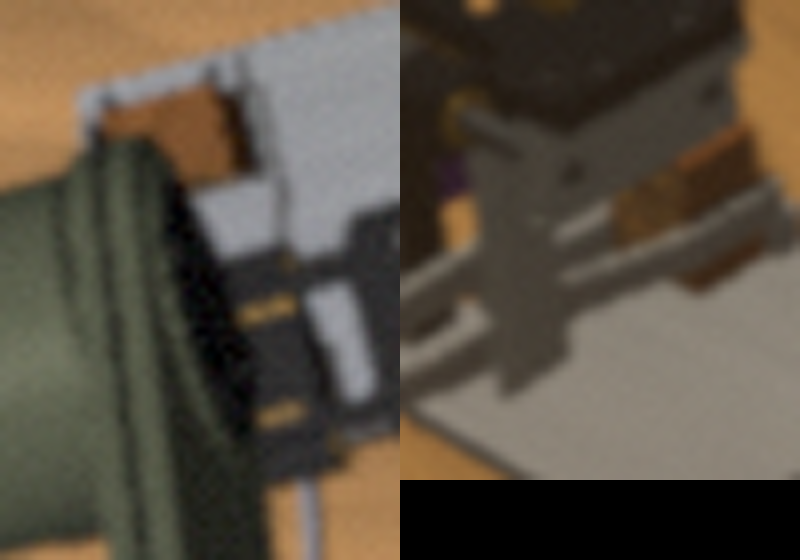

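The near tip lies alongside the chest's right side at (640–780,190–260), with no contact force. I'll close now.

Emit:
{"api": "carry_out", "payload": {"linear": [[0.001,0,0],[0,0,0],[0,0,0],[0,0,0],[0,0,0],[0,0,0],[0,0,0],[0,0,0]], "twist": [[0,0,0],[0,0,0],[0,0,0],[0,0,0],[0,0,0],[0,0,0],[0,0,0],[0,0,0]], "fingers": 0.02, "squeeze": 35}}

```text
t: 25.55
ee_pos: [491.8, 221.6, 17.3]
eef_rot: [3.142, 0.001, 0.246]
wrist_force: [-3.9, -0.7, 0.2]
opening: 0.316
grip_force: 35.0
```

Opening is 29.7 mm at 35 N, so the tips are closed on the chest. Lifting.

Emit:
{"api": "carry_out", "payload": {"linear": [[0,0,-0.003],[0,0,-0.005],[0,0,-0.008],[0,0,-0.012],[0,0,-0.015],[0,0,-0.02],[0,0,-0.02],[0,0,-0.02],[0,0,-0.02],[0,0,-0.02],[0,0,-0.015],[0,0,-0.01],[0,0,-0.005],[0,0,0],[0,0,0],[0,0,0]], "twist": [[0,0,0],[0,0,0],[0,0,0],[0,0,0],[0,0,0],[0,0,0],[0,0,0],[0,0,0],[0,0,0],[0,0,0],[0,0,0],[0,0,0],[0,0,0],[0,0,0],[0,0,0],[0,0,0]]}}

```text
t: 27.55
ee_pos: [491.8, 221.5, 189.7]
eef_rot: [3.142, 0.002, 0.246]
wrist_force: [-0.1, 0.2, -2.2]
opening: 0.314
grip_force: 35.0
```

```bash
python3 - <<'E'
from h import *
s=grab_frame("side");st=state();p=st["ee_pos"];print(p,st["opening"]*94,st["grip_force"],st["wrist_force"])
q=p+[80*.97,80*.24,15];a,b=proj(s,q).astype(int);print(a,b)
cv2.imwrite("pics/c9.png",crop(s,a-50,max(b-45,0),a+50,max(b-45,0)+90,6))
E
```

```text
[491.87079347 221.5562407  189.81143825] 29.39254959525872 34.99966084957123 [-0.46894595 -0.05743331 -1.42900267]
232 137
```

View pics/c9.png

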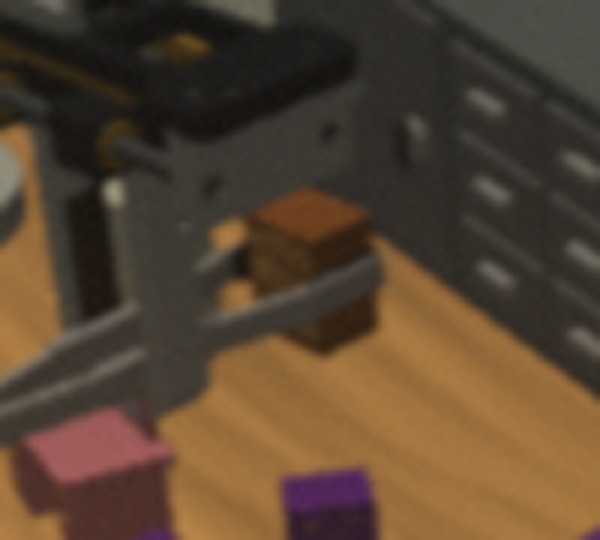

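The chest hangs upright between the tips at about (315,270), with its underside roughly 180 mm above the desk and the grip steady. Handing in.

```bash
python3 -c "
from rig import *
print(job_done())"
```

```text
the job is handed in; nothing more can be done
None
```

The chest was pushed home against both stops, then gripped and lifted by the tongs alone; it hung upright about 18 cm above the desk when I handed the job in, about 28 s into the 72 s (no verdict came back).

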